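# Start up the tile press from its row of push-pull switches

### The job

Start up the tile press from the four switch boxes on the bench: push in the big round mushroom button (control power) first, then the square button (dust extraction), then the slim round one (hydraulic pump), each fully home so that it stays in. Only press them, lightly, with the fingertips: pull or lift nothing, and leave the turn switch and the things lying on the bench as they are.

Things in the scene. Friction and masses are not known exactly. Their poses are not given: they have to be found in the camera images.
- plate: Aluminium mounting plate fixed to the bench, 200 x 530 x 6 mm (x, y, z), carrying a row of four grey switch boxes; origin on the underside, 30 mm nearer the robot (its -x) than the middle of the plate, in line with the row of boxes. The boxes stand 125 mm apart along its y axis, in any order. A 44 mm high wiring duct runs along its far side, 74 to 117 mm in +x from the row of boxes.
- power_station: Fixed grey switch box (86 x 86 mm, 60 mm high) that carries the big round mushroom button; origin at the centre of its underside, z up. The tops of all heads stand 90 mm above this level when out.
- extract_station: Fixed grey switch box, same size, that carries the square button; origin at the centre of its underside.
- pump_station: Fixed grey switch box, same size, that carries the slim round button; origin at the centre of its underside.
- power_top (a point): Centre of the top of the control-power button: black plastic mushroom head 60 mm across and 14 mm thick, upright axis, slightly domed; the point moves with the head.
- extract_top (a point): Centre of the top of the dust-extraction button: flat black plastic square head, 40 x 40 mm, 13 mm thick; the point moves with the head.
- pump_top (a point): Centre of the top of the hydraulic-pump button: flat black plastic cylinder head 26 mm across, 24 mm tall; the point moves with the head.
- power_button (a joint): Downward travel of the power button's plunger in m: 0 = out (off), 0.008 = fully in (on), where it meets its stop. Maintained push-pull action: it moves at about 3 N and stays wherever it is left (it starts 0 to 1 mm in); pinched, it could be pulled 3 mm above 0, which is wrong. The head yields about 1 mm per 3 N on a spring of its own, up to 6 mm, so a push of 5 to 10 N takes the button fully in.
- extract_button (a joint): Downward travel of the extraction button's plunger in m; same action and values as the power button.
- pump_button (a joint): Downward travel of the pump button's plunger in m; same action and values as the power button.
- selector_station: Fixed grey switch box, same size, with a turn switch: a black bar knob 40 x 10 mm on a round base, its top also 90 mm above the underside of the box. Not part of the job. Origin at the centre of the underside.
- selector_nose (a point): Pointer end of the turn switch's bar knob, 19 mm from its axis. It may point up to 40 degrees either side of the plate's -x at the start, and the knob turns easily; leave it.
- tile: Loose pressed tile, cream, 108 x 108 x 9 mm, lying flat on the robot's side of the boxes; origin at the centre of its underside. Leave alone.
- brush: Loose hand brush, 200 mm long, lying crosswise on the robot's side of the boxes; origin in the middle of its length. Leave alone.
- mould_frame: Loose steel mould frame, 120 x 150 x 28 mm, with a bar handle up to 63 mm high, lying beyond the wiring duct; origin at the centre of its underside. Leave alone.
- can: Loose metal can, 66 mm across, 120 mm tall, standing beyond the wiring duct; origin at the centre of its underside. Leave alone.

How it is judged:
By the outcome, as a careful person would: the job done as asked, in the order asked, and still so for the second after the job is handed in, with the robot touching nothing.
It also fails if it takes over 42 s, if anything falls off the work surface, if the arm or the gripper's body presses on something with over 40 N, if the wrist force passes 120 N, or if a joint passes its speed limit or range.

### The arm

A 6-joint arm with a two-finger parallel gripper is mounted at the origin on the work surface. World frame = base frame: x ahead of the robot, y to its left, z up, the work surface at z = 0. Lengths are in m, angles in degrees, forces in N, time in s.
With the tool pointing down it reaches from about 0.4 to 0.825 m from the base axis. Payload 7 kg.
Tool frame: the origin (TCP) lies midway between the tips of the shut fingers; the grasp point (between the pads) lies 19 mm behind it; z points along the fingers, y is the line along which they close (so a half turn about z gives the same grasp; the last joint's range is limited). The gripper opens to 88 mm and grips with 3 to 60 N. Pads are 19 mm wide; open, the fingers measure 130 mm over their backs; the gripper's body (78 mm by 193 mm) begins 47 mm behind the grasp point.
Start: joints at [86.121, 20.546, 0.682, 0, -70.136, -16.507], TCP at [0.235, 0.633, 0.227] pointing down, gripper open.
Joint ranges: [-176.03, 176.03], [-82.01, 121.73], [-58.28, 71.71], [-173.87, 95.51], [-174.79, -0.11], [-173.66, 173.66]. Speed limits (degrees/s): [136.94, 136.94, 172.46, 180, 180, 180].

### API

Orientations are given as [roll, pitch, yaw] about the fixed x, y, z axes, in that order (R = Rz(yaw) Ry(pitch) Rx(roll)).
In Python, from plant import get_state, optics, order gives the robot as it stands. The module is installed in compiled form; this text tells all that it offers.
- The arm moves only by the tool send_rows, never from a script. Its argument "moves" is a list of rows, each an object with "slide": the shift along the tool's x, y, z as a fraction of full scale, a list of three; "turn": the turn about the tool's z as a fraction of full scale; "gripper": the opening, from 0 (shut) to 1 (fully open). A call has exactly 5 rows; each row is the pose to reach, as a shift and turn from the pose commanded when the call began, along the tool's axes at that moment; what a row does not reach only later rows make up. Full scale, the value 1, is 150 mm for a shift and 90 degrees for a turn. A row lasts 1/12 s, in which the tool goes at most 41.7 mm and 7.16 degrees, less where a joint would pass 70% of its speed; a pose out of reach is approached as far as the arm can. A call with a number of a shift or a turn outside -1 to 1 is refused whole. A call with a gripper value outside its range is refused whole. The fingers move at their own pace and stop on an object; "newtons" is the grip in N (left out, the last holds). Time passes only in rows, so rows that repeat a pose let the fingers close, or fill a call up. It gives the time, the measured TCP pose, the force, the opening and the grip force at its end, in the units of the state.
- get_state(): the state, without advancing time (a new reading comes with each control period).
- optics.capture(name): name is "side" or "top"; returns a dict with "img" (480x640x3 uint8, red, green, blue), "intrinsics" (3x3 intrinsics, pixels), "origin" and "attitude" of the camera in the world. Camera axes: x right, y down, z forward; pixel columns grow to the right and rows downward; lengths in m; the calibration is good to about 2 mm. A picture is of the moment at which its call begins. There is no depth.
- order.close_job(): hands the job in; it is judged then, once.
Trained networks look in the newest picture that a camera, given by its name, has taken for a name from the list of things; names that differ only in an ending like _2 or _b are one class to them, and where a whole thing is asked for, a point or a joint stands for the part that bears it (a point fixed in the world has none). Each returns a list of dicts, best first, with "p" (0 to 1); they miss things now and then, are a little off and sometimes report something else, mostly with a low value. They report only what shows in the picture. A call takes as long as a camera call.
- optics.look_for(camera, name): "location" ([x, y, z] in m, in world coordinates, good to about 4 mm: the middle of the surface that is visible of it).
The state is a dict: "time_s": time; "joints": joint angles; "qd": joint speeds; "joint_torque": joint torques, N m; "tcp_pos": TCP position; "eef_rot": TCP orientation; "contact_force": force on the tool from outside, world axes, zero at the start; "moment": the same for the moment, N m; "gripper_width": finger opening in m; "gripper_force": force on a finger pad.
Only numpy, scipy, OpenCV 4.12 (cv2) and the standard library are available. Lean on these libraries where they do the work, as an engineer would, in place of code of your own. Each camera call takes 0.05 s, during which the arm holds its last target. There are 200 camera calls.

## Working session

There is one attempt and no reset: what is moved stays moved. The work goes in short steps, Python scripts to look and compute and a tool call to move; the robot and the scene stay as the last step left them, time stands still between calls to the robot, and variables do not carry over. Pictures are saved under pics/ and viewed, at most 10 in all, crops included, and the job is handed in when it is done.

Besides the shell and the picture viewer there is one more tool, called after "Call:" as name(argument=value, ...), one argument or row to a line, values as JSON. send_rows: Moves the arm, as the interface text tells. Shift numbers are shares of 150 mm and turn numbers shares of 90 degrees, none past 1 either way. Its arguments: {"type":"object","properties":{"moves":{"type":"array"},"newtons":{"type":"number"}},"required":["moves"]}

```bash
mkdir -p pics; python3 - <<'E'
from plant import get_state, optics
import cv2
for c in ["side","top"]:
    r=optics.capture(c); cv2.imwrite(f"pics/{c}0.png",r["img"][:,:,::-1]); print(c,r["intrinsics"],r["origin"],r["attitude"])
    for n in ["power_top","extract_top","pump_top","selector_nose","power_station","extract_station","pump_station","selector_station","plate","can"]:
        print(n,[(d["location"],round(d["p"],2)) for d in optics.look_for(c,n)][:2])
s=get_state();print(s["time_s"],s["tcp_pos"],s["eef_rot"],s["contact_force"],s["gripper_width"])
E
```

```text
side [[490.70137426   0.         318.6154569 ]
 [  0.         490.70137426 241.84252713]
 [  0.           0.           1.        ]] [ 0.50023012 -0.4437379   0.64902908] [-139.20803725    0.58439181   -7.59607116]
power_top [([0.5225, -0.0906, 0.0949], 0.95), ([0.7174, 0.0528, 0.0953], 0.71)]
extract_top [([0.5388, 0.1591, 0.0968], 0.71)]
pump_top [([0.5314, 0.034, 0.0976], 0.91), ([0.7183, 0.0528, 0.096], 0.74)]
selector_nose [([0.5141, -0.2135, 0.0878], 0.87), ([0.5235, -0.1029, 0.0626], 0.46)]
power_station [([0.5168, -0.1027, 0.0651], 0.94), ([0.3753, -0.135, 0.0157], 0.31)]
extract_station [([0.5396, 0.1454, 0.0625], 0.92)]
pump_station [([0.5358, 0.0203, 0.0656], 0.85)]
selector_station [([0.5147, -0.2221, 0.0654], 0.71)]
plate [([0.5976, -0.1313, 0.0053], 0.75)]
can [([0.7192, 0.0513, 0.0969], 0.83)]
top [[446.77355823   0.         312.36520117]
 [  0.         446.77355823 240.01260554]
 [  0.           0.           1.        ]] [0.46885593 0.00995853 0.74576705] [-171.60589995    0.25884317  -91.57511526]
power_top [([0.5238, -0.0847, 0.0921], 0.81), ([0.5283, 0.0417, 0.093], 0.22)]
extract_top [([0.5365, 0.1596, 0.0958], 0.72)]
pump_top [([0.5288, 0.0354, 0.0997], 0.74), ([0.5189, -0.2004, 0.0813], 0.5)]
selector_nose [([0.5184, -0.2032, 0.0812], 0.87)]
power_station [([0.5207, -0.0851, 0.0682], 0.94), ([0.5158, -0.2065, 0.0671], 0.46)]
extract_station [([0.5396, 0.1558, 0.0676], 0.61), ([0.5295, 0.0393, 0.0997], 0.53)]
pump_station [([0.5309, 0.0412, 0.065], 0.66)]
selector_station [([0.5192, -0.2042, 0.0711], 0.86)]
plate [([0.5906, -0.0164, 0.0108], 0.83)]
can [([0.7109, 0.0729, 0.1186], 0.75)]
1.1 [0.2351293  0.63267843 0.22657628] [ 1.79999485e+02  1.79978606e-04 -2.03841299e+01] [-0.51816463  0.03398764  0.82435986] 0.08757962626486371
```

View pics/side0.png

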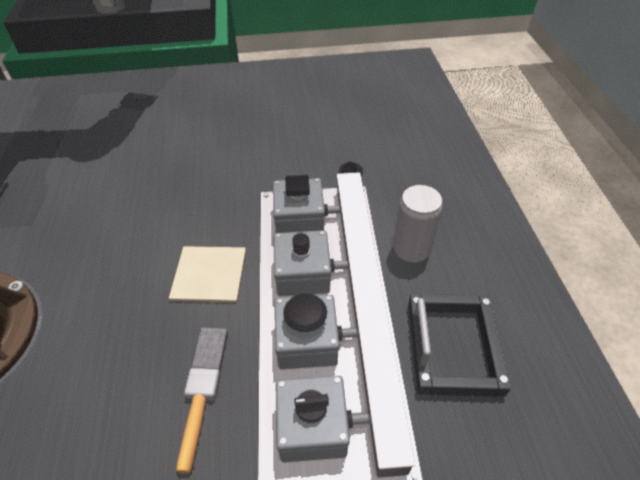

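View pics/top0.png

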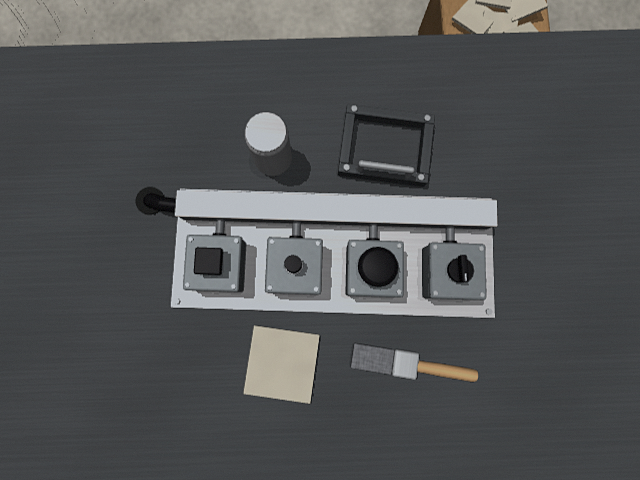

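Side view: the tops of the square, slim and mushroom buttons sit at about (297,182), (301,239) and (305,307). Top view: about (207,261), (292,264) and (378,266). The selector is at the robot's right end at (460,269), and the tile and brush lie on the near side. I'll triangulate these next.

```bash
cat > h.py <<'E'
import numpy as np, cv2
from scipy.spatial.transform import Rotation as R
from plant import get_state, optics
def P(r):
    A=R.from_euler('xyz',r["attitude"],degrees=True).as_matrix()
    return r["intrinsics"]@np.c_[A.T,-A.T@np.asarray(r["origin"])]
def rel(p,s=None):
    "tool-frame shares to reach world p"
    s=s or get_state()
    return R.from_euler('xyz',s["eef_rot"],degrees=True).inv().apply(np.array(p)-s["tcp_pos"])/0.15
E
python3 - <<'E'
from h import *
a,b=optics.capture("side"),optics.capture("top")
u=np.array([[297,181],[301,239],[305,306]],float).T; v=np.array([[206.5,260.5],[292,264],[378,266]],float).T
X=cv2.triangulatePoints(P(a),P(b),u,v); X=(X[:3]/X[3]).T; print(X.round(4))
for n,x in zip(["extract","pump","power"],X):
    print(n,[(P(c)@np.r_[x,1])[:2]/(P(c)@np.r_[x,1])[2] for c in(a,b)],np.linalg.norm(x[:2]))
for c,n in((a,"sideq"),(b,"topq")):
    im=c["img"][:,:,::-1]; y=(165,335,240,360) if n=="sideq" else (225,305,170,500)
    cv2.imwrite(f"pics/{n}.png",cv2.resize(im[y[0]:y[1],y[2]:y[3]],None,fx=2.4 if n=="topq" else 3.4,fy=2.4 if n=="topq" else 3.4,interpolation=2))
print(rel([.523,-.087,.13]))
E
```

```text
[[ 0.5391  0.1652  0.0985]
 [ 0.5316  0.0411  0.0939]
 [ 0.524  -0.0834  0.1015]]
extract [array([296.74539164, 181.05562297]), array([206.47508345, 260.14238264])] 0.5638878809199238
pump [array([300.40216434, 239.12311843]), array([291.94587684, 263.24622011])] 0.5331524242729913
power [array([304.63830963, 306.07163528]), array([377.96827441, 265.59355656])] 0.530566261285685
[3.47009734 3.82928416 0.64367784]
```

View pics/sideq.png

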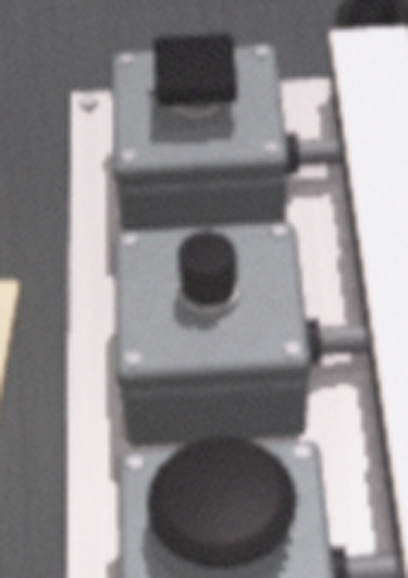

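View pics/topq.png

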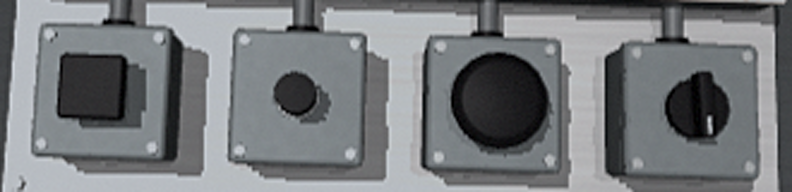

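The crops show the heads clearly: square at the robot's left, then slim, then mushroom, then selector. The triangulated heights of 94–101 mm match the expected 96 mm, and the 125 mm spacing agrees too. I'll move towards the power button with the fingers shut.

Call:
send_rows(
  moves=[
    {"slide":[0.174,0.191,0],"turn":0,"gripper":0},
    {"slide":[0.348,0.383,0],"turn":0,"gripper":0},
    {"slide":[0.522,0.574,0],"turn":0,"gripper":0},
    {"slide":[0.696,0.766,0],"turn":0,"gripper":0},
    {"slide":[0.87,0.957,0],"turn":0,"gripper":0},
  ],
  newtons=10,
)

```text
time_s: 1.62
tcp_pos: [0.3078, 0.4509, 0.2266]
eef_rot: [-180.0, -0.0, -20.4]
contact_force: [0.7, -0.3, 0.0]
gripper_width: 0.0599
gripper_force: 0.0
```

Call:
send_rows(
  moves=[
    {"slide":[0.174,0.191,0],"turn":0,"gripper":0},
    {"slide":[0.348,0.383,0],"turn":0,"gripper":0},
    {"slide":[0.522,0.574,0],"turn":0,"gripper":0},
    {"slide":[0.696,0.766,0],"turn":0,"gripper":0},
    {"slide":[0.87,0.957,0],"turn":0,"gripper":0},
  ],
)

```text
time_s: 2.03
tcp_pos: [0.38, 0.2709, 0.227]
eef_rot: [-179.9, -0.0, -20.4]
contact_force: [1.4, -0.0, 0.3]
gripper_width: 0.0266
gripper_force: 0.0
```

Call:
send_rows(
  moves=[
    {"slide":[0.174,0.191,0],"turn":0,"gripper":0},
    {"slide":[0.348,0.383,0],"turn":0,"gripper":0},
    {"slide":[0.522,0.574,0],"turn":0,"gripper":0},
    {"slide":[0.696,0.766,0],"turn":0,"gripper":0},
    {"slide":[0.87,0.957,0],"turn":0,"gripper":0},
  ],
)

```text
time_s: 2.45
tcp_pos: [0.4524, 0.0908, 0.2271]
eef_rot: [-179.9, -0.0, -20.4]
contact_force: [0.0, -0.0, -0.6]
gripper_width: 0.0009
gripper_force: 0.0
```

```bash
python3 - <<'E'
from h import *
s=get_state();print(s["time_s"],s["tcp_pos"],s["eef_rot"],s["contact_force"],s["gripper_width"],rel([.524,-.086,.115]))
E
```

```text
2.45 [0.45244    0.09084979 0.22713268] [-1.79938499e+02 -4.71517754e-02 -2.03595443e+01] [ 0.00867937 -0.02297071 -0.57013492] 0.0008709121250079326 [0.85683337 0.94017035 0.74724786]
```

Call:
send_rows(
  moves=[
    {"slide":[0.22,0.24,0],"turn":0,"gripper":0},
    {"slide":[0.43,0.48,0],"turn":0,"gripper":0},
    {"slide":[0.64,0.71,0],"turn":0,"gripper":0},
    {"slide":[0.857,0.94,0.1],"turn":0,"gripper":0},
    {"slide":[0.857,0.94,0.35],"turn":0,"gripper":0},
  ],
)

```text
time_s: 2.87
tcp_pos: [0.5266, -0.0838, 0.1859]
eef_rot: [-179.8, -0.6, -20.4]
contact_force: [2.0, 0.3, 0.4]
gripper_width: 0.0005
gripper_force: 0.0
```

Call:
send_rows(
  moves=[
    {"slide":[0,0,0.2],"turn":0,"gripper":0},
    {"slide":[0,0,0.4],"turn":0,"gripper":0},
    {"slide":[0,0,0.4],"turn":0,"gripper":0},
    {"slide":[0,0,0.4],"turn":0,"gripper":0},
    {"slide":[0,0,0.4],"turn":0,"gripper":0},
  ],
)

```text
time_s: 3.28
tcp_pos: [0.523, -0.0802, 0.123]
eef_rot: [-180.0, -0.1, -20.3]
contact_force: [-0.5, -1.3, 0.6]
gripper_width: 0.0006
gripper_force: 0.0
```

```bash
python3 - <<'E'
from h import *
r=optics.capture("side");b=optics.capture("top")
im=np.vstack([cv2.resize(r["img"][165:365,200:440],(600,500))[:300],cv2.resize(b["img"][200:320,260:500],(600,300))])
cv2.imwrite("pics/over1.png",im[:,:,::-1])
s=get_state();print(s["time_s"],s["tcp_pos"],s["eef_rot"],s["contact_force"],rel([.524,-.086,.085]))
E
```

```text
3.3833 [ 0.52340825 -0.07989229  0.1236288 ] [-179.90645106   -0.19669776  -20.32483665] [-0.4386482   1.29532988 -0.16385169] [0.0169583  0.03723318 0.25752464]
```

View pics/over1.png

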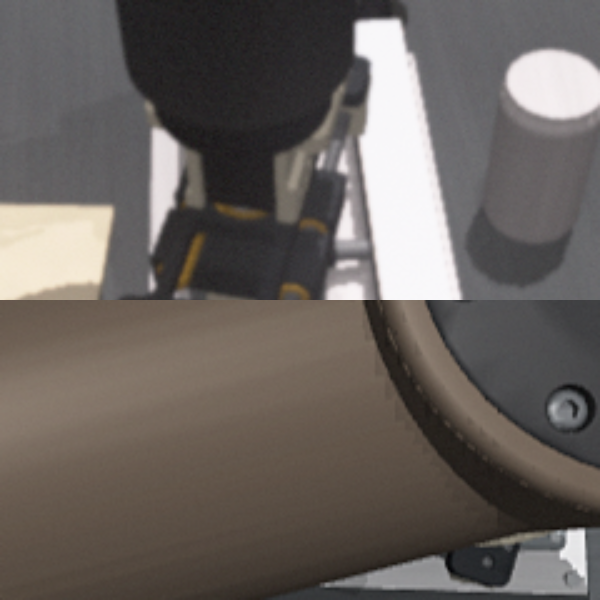

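The arm hides the button in both views, so I'll go on with force feedback. First I'll correct y by 6 mm and come down to just above the head.

Call:
send_rows(
  moves=[
    {"slide":[0.017,0.037,0.05],"turn":0,"gripper":0},
    {"slide":[0.017,0.037,0.1],"turn":0,"gripper":0},
    {"slide":[0.017,0.037,0.15],"turn":0,"gripper":0},
    {"slide":[0.017,0.037,0.15],"turn":0,"gripper":0},
    {"slide":[0.017,0.037,0.15],"turn":0,"gripper":0},
  ],
)

```text
time_s: 3.8
tcp_pos: [0.5218, -0.0866, 0.0981]
eef_rot: [180.0, 0.1, -20.4]
contact_force: [-0.2, 0.5, 0.2]
gripper_width: 0.0005
gripper_force: 0.0
```

Call:
send_rows(
  moves=[
    {"slide":[0,0,0.01],"turn":0,"gripper":0},
    {"slide":[0,0,0.02],"turn":0,"gripper":0},
    {"slide":[0,0,0.03],"turn":0,"gripper":0},
    {"slide":[0,0,0.04],"turn":0,"gripper":0},
    {"slide":[0,0,0.04],"turn":0,"gripper":0},
  ],
)

```text
time_s: 4.22
tcp_pos: [0.5226, -0.0865, 0.0929]
eef_rot: [-180.0, -0.0, -20.4]
contact_force: [0.2, 0.1, 3.5]
gripper_width: 0.0001
gripper_force: 1.4
```

Call:
send_rows(
  moves=[
    {"slide":[0,0,0.01],"turn":0,"gripper":0},
    {"slide":[0,0,0.02],"turn":0,"gripper":0},
    {"slide":[0,0,0.03],"turn":0,"gripper":0},
    {"slide":[0,0,0.03],"turn":0,"gripper":0},
    {"slide":[0,0,0.03],"turn":0,"gripper":0},
  ],
)

```text
time_s: 4.63
tcp_pos: [0.5225, -0.0865, 0.0883]
eef_rot: [-180.0, -0.0, -20.4]
contact_force: [0.8, 0.8, 2.6]
gripper_width: 0.0003
gripper_force: 1.2
```

Call:
send_rows(
  moves=[
    {"slide":[0,0,0.005],"turn":0,"gripper":0},
    {"slide":[0,0,0.01],"turn":0,"gripper":0},
    {"slide":[0,0,0.01],"turn":0,"gripper":0},
    {"slide":[0,0,0.01],"turn":0,"gripper":0},
    {"slide":[0,0,0.01],"turn":0,"gripper":0},
  ],
)

```text
time_s: 5.05
tcp_pos: [0.5225, -0.0865, 0.0869]
eef_rot: [-180.0, -0.0, -20.4]
contact_force: [-0.3, 0.3, 5.2]
gripper_width: 0.0007
gripper_force: 1.9
```

The force is now rising, which means the stop is reached. I'll press about 1 mm more to confirm, then lift.

Call:
send_rows(
  moves=[
    {"slide":[0,0,0.004],"turn":0,"gripper":0},
    {"slide":[0,0,0.008],"turn":0,"gripper":0},
    {"slide":[0,0,0.008],"turn":0,"gripper":0},
    {"slide":[0,0,0.008],"turn":0,"gripper":0},
    {"slide":[0,0,0.008],"turn":0,"gripper":0},
  ],
)

```text
time_s: 5.47
tcp_pos: [0.5226, -0.0865, 0.0859]
eef_rot: [-180.0, -0.0, -20.4]
contact_force: [0.3, 0.1, 6.7]
gripper_width: 0.0004
gripper_force: 3.3
```

Call:
send_rows(
  moves=[
    {"slide":[0,0,-0.05],"turn":0,"gripper":0},
    {"slide":[0,0,-0.15],"turn":0,"gripper":0},
    {"slide":[0,0,-0.3],"turn":0,"gripper":0},
    {"slide":[0,0,-0.3],"turn":0,"gripper":0},
    {"slide":[0,0,-0.3],"turn":0,"gripper":0},
  ],
)

```text
time_s: 5.88
tcp_pos: [0.5225, -0.0864, 0.1315]
eef_rot: [-179.9, -0.1, -20.4]
contact_force: [-0.2, 0.7, -1.2]
gripper_width: 0.0003
gripper_force: 0.0
```

```bash
python3 - <<'E'
from h import *
s=get_state();print(s["time_s"],s["tcp_pos"],s["contact_force"],rel([.539,.163,.125]))
E
```

```text
5.8833 [ 0.52247025 -0.08640839  0.1315149 ] [-0.19083661  0.69039067 -1.23690401] [-0.47623714 -1.5968405   0.04444148]
```

The slope of about 2 N/mm past the stop matches the head spring, so the power button is in. Next is the square button.

Call:
send_rows(
  moves=[
    {"slide":[-0.06,-0.2,0],"turn":0,"gripper":0},
    {"slide":[-0.12,-0.4,0],"turn":0,"gripper":0},
    {"slide":[-0.18,-0.6,0],"turn":0,"gripper":0},
    {"slide":[-0.238,-0.8,0],"turn":0,"gripper":0},
    {"slide":[-0.298,-1.0,0],"turn":0,"gripper":0},
  ],
)

```text
time_s: 6.3
tcp_pos: [0.5316, 0.0706, 0.1296]
eef_rot: [179.9, 0.1, -20.4]
contact_force: [0.4, 0.0, -0.2]
gripper_width: 0.0008
gripper_force: 0.0
```

Call:
send_rows(
  moves=[
    {"slide":[-0.06,-0.2,0],"turn":0,"gripper":0},
    {"slide":[-0.12,-0.4,0],"turn":0,"gripper":0},
    {"slide":[-0.178,-0.597,0],"turn":0,"gripper":0},
    {"slide":[-0.178,-0.597,0],"turn":0,"gripper":0},
    {"slide":[-0.178,-0.597,0],"turn":0,"gripper":0},
  ],
)

```text
time_s: 6.72
tcp_pos: [0.5379, 0.164, 0.1293]
eef_rot: [179.9, 0.1, -20.3]
contact_force: [0.2, -1.2, 0.6]
gripper_width: 0.0005
gripper_force: 0.0
```

```bash
python3 - <<'E'
from h import *
s=get_state();print(s["time_s"],s["tcp_pos"],s["contact_force"],rel([.539,.163,.098]))
r=optics.capture("side");b=optics.capture("top")
im=np.vstack([cv2.resize(r["img"][130:350,200:440],(600,550))[:550],])
cv2.imwrite("pics/over2.png",im[:,:,::-1])
E
```

```text
6.7167 [0.53789981 0.16396114 0.12928892] [ 0.16676938 -1.22855721  0.59338096] [0.00945464 0.00308597 0.20858309]
```

View pics/over2.png

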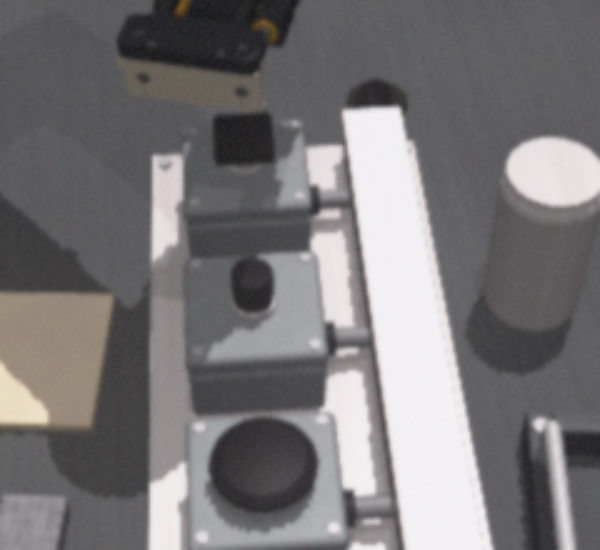

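The mushroom is visibly lower, and the square and slim buttons are still out. The fingertip area around crop (190,100) seems off from where I'd expect it, so I'll project the TCP and look wider before pressing.

```bash
python3 - <<'E'
from h import *
s=get_state();r=optics.capture("side");b=optics.capture("top")
A=R.from_euler('xyz',s["eef_rot"],degrees=True)
im=r["img"][:,:,::-1].copy()
for c in(r,b):
  for d in([0,0,0],[0,0,-.05],[0,0,-.066]):
    q=P(c)@np.r_[s["tcp_pos"]+A.apply(d),1];q=q[:2]/q[2];print(d,q.round(1))
    if c is r: cv2.circle(im,tuple(int(round(t*1)) for t in q),1,(0,0,255),-1)
cv2.imwrite("pics/over3.png",cv2.resize(im[0:280,150:450],(640,597)))
E
```

```text
[0, 0, 0] [295.3 167.9]
[0, 0, -0.05] [293.9 142.8]
[0, 0, -0.066] [293.4 134.2]
[0, 0, 0] [203.2 258.7]
[0, 0, -0.05] [193.5 254.5]
[0, 0, -0.066] [190.1 253. ]
```

View pics/over3.png

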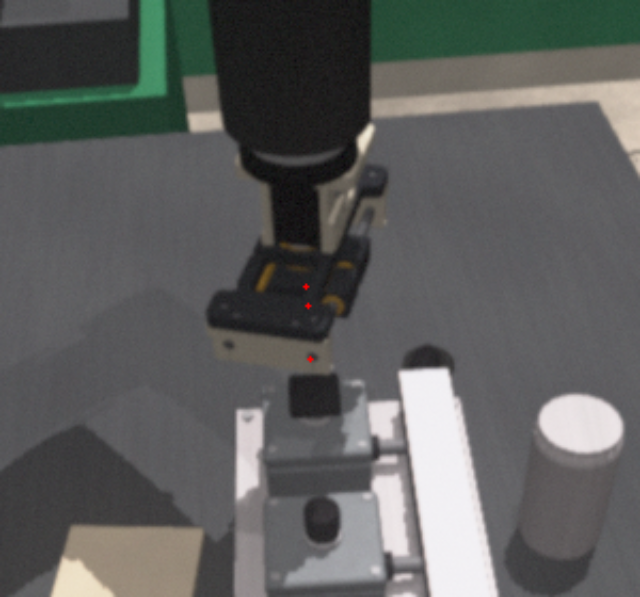

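The projected TCP (red dots) falls behind the near end of the gripper body, so the tip is hidden but sits over the square head as planned. I'll descend.

Call:
send_rows(
  moves=[
    {"slide":[0.009,0.003,0.05],"turn":0,"gripper":0},
    {"slide":[0.009,0.003,0.12],"turn":0,"gripper":0},
    {"slide":[0.009,0.003,0.17],"turn":0,"gripper":0},
    {"slide":[0.009,0.003,0.2],"turn":0,"gripper":0},
    {"slide":[0.009,0.003,0.2],"turn":0,"gripper":0},
  ],
)

```text
time_s: 7.33
tcp_pos: [0.5391, 0.1612, 0.0988]
eef_rot: [179.9, 0.1, -20.4]
contact_force: [-0.3, 0.1, -0.6]
gripper_width: 0.0002
gripper_force: 0.0
```

Call:
send_rows(
  moves=[
    {"slide":[0,0,0.01],"turn":0,"gripper":0},
    {"slide":[0,0,0.02],"turn":0,"gripper":0},
    {"slide":[0,0,0.03],"turn":0,"gripper":0},
    {"slide":[0,0,0.04],"turn":0,"gripper":0},
    {"slide":[0,0,0.04],"turn":0,"gripper":0},
  ],
)

```text
time_s: 7.75
tcp_pos: [0.5402, 0.1622, 0.0948]
eef_rot: [-180.0, -0.0, -20.4]
contact_force: [-1.4, 0.1, 2.1]
gripper_width: 0.0005
gripper_force: 1.2
```

Call:
send_rows(
  moves=[
    {"slide":[0,0,0.01],"turn":0,"gripper":0},
    {"slide":[0,0,0.02],"turn":0,"gripper":0},
    {"slide":[0,0,0.025],"turn":0,"gripper":0},
    {"slide":[0,0,0.025],"turn":0,"gripper":0},
    {"slide":[0,0,0.025],"turn":0,"gripper":0},
  ],
)

```text
time_s: 8.17
tcp_pos: [0.5402, 0.1622, 0.091]
eef_rot: [-180.0, -0.0, -20.4]
contact_force: [-1.0, 0.4, 3.2]
gripper_width: 0.0006
gripper_force: 1.3
```

Next down to about 86.8 mm, then 85.8 mm.

Call:
send_rows(
  moves=[
    {"slide":[0,0,0.01],"turn":0,"gripper":0},
    {"slide":[0,0,0.02],"turn":0,"gripper":0},
    {"slide":[0,0,0.028],"turn":0,"gripper":0},
    {"slide":[0,0,0.028],"turn":0,"gripper":0},
    {"slide":[0,0,0.028],"turn":0,"gripper":0},
  ],
)

```text
time_s: 8.58
tcp_pos: [0.5402, 0.1621, 0.0868]
eef_rot: [-180.0, -0.0, -20.4]
contact_force: [-0.2, 0.4, 4.2]
gripper_width: 0.0005
gripper_force: 2.2
```

Call:
send_rows(
  moves=[
    {"slide":[0,0,0.004],"turn":0,"gripper":0},
    {"slide":[0,0,0.008],"turn":0,"gripper":0},
    {"slide":[0,0,0.008],"turn":0,"gripper":0},
    {"slide":[0,0,0.008],"turn":0,"gripper":0},
    {"slide":[0,0,0.008],"turn":0,"gripper":0},
  ],
)

```text
time_s: 9.0
tcp_pos: [0.5402, 0.1621, 0.0859]
eef_rot: [-180.0, -0.0, -20.4]
contact_force: [-1.2, 0.5, 6.4]
gripper_width: 0.0003
gripper_force: 3.4
```

Slightly more to be sure, then lift and move to the pump button.

Call:
send_rows(
  moves=[
    {"slide":[0,0,0.003],"turn":0,"gripper":0},
    {"slide":[0,0,0.003],"turn":0,"gripper":0},
    {"slide":[0,0,0.003],"turn":0,"gripper":0},
    {"slide":[0,0,0.003],"turn":0,"gripper":0},
    {"slide":[0,0,0.003],"turn":0,"gripper":0},
  ],
)

```text
time_s: 9.42
tcp_pos: [0.5402, 0.1622, 0.0856]
eef_rot: [-180.0, -0.0, -20.4]
contact_force: [-1.6, -0.0, 7.8]
gripper_width: 0.0002
gripper_force: 3.8
```

Call:
send_rows(
  moves=[
    {"slide":[0,0,-0.05],"turn":0,"gripper":0},
    {"slide":[0,0,-0.15],"turn":0,"gripper":0},
    {"slide":[0,0,-0.3],"turn":0,"gripper":0},
    {"slide":[0,0,-0.3],"turn":0,"gripper":0},
    {"slide":[0,0,-0.3],"turn":0,"gripper":0},
  ],
)

```text
time_s: 9.83
tcp_pos: [0.5401, 0.1622, 0.131]
eef_rot: [-179.9, -0.0, -20.4]
contact_force: [-0.5, -0.2, -0.1]
gripper_width: 0.0007
gripper_force: 0.0
```

```bash
python3 - <<'E'
from h import *
s=get_state();print(s["time_s"],s["tcp_pos"],s["contact_force"],rel([.5313,.039,.125]))
E
```

```text
9.8333 [0.54014584 0.16221528 0.1310407 ] [-0.50668625 -0.19361826 -0.09732877] [0.23096889 0.79054643 0.03930708]
```

Call:
send_rows(
  moves=[
    {"slide":[0.06,0.2,0],"turn":0,"gripper":0},
    {"slide":[0.12,0.4,0],"turn":0,"gripper":0},
    {"slide":[0.18,0.6,0],"turn":0,"gripper":0},
    {"slide":[0.23,0.79,0],"turn":0,"gripper":0},
    {"slide":[0.23,0.79,0],"turn":0,"gripper":0},
  ],
)

```text
time_s: 10.25
tcp_pos: [0.5287, 0.035, 0.1288]
eef_rot: [179.9, 0.2, -20.6]
contact_force: [0.6, 1.0, 0.0]
gripper_width: 0.0
gripper_force: 0.0
```

Call:
send_rows(
  moves=[
    {"slide":[0,0,0.04],"turn":0,"gripper":0},
    {"slide":[0,0,0.09],"turn":0,"gripper":0},
    {"slide":[0,0,0.12],"turn":0,"gripper":0},
    {"slide":[0,0,0.12],"turn":0,"gripper":0},
    {"slide":[0,0,0.12],"turn":0,"gripper":0},
  ],
)

```text
time_s: 10.67
tcp_pos: [0.5307, 0.0395, 0.1111]
eef_rot: [179.9, 0.1, -20.3]
contact_force: [0.2, -0.3, -0.3]
gripper_width: 0.0005
gripper_force: 0.0
```

```bash
python3 - <<'E'
from h import *
s=get_state();print(s["time_s"],s["tcp_pos"],s["contact_force"],rel([.5313,.039,.098]))
E
```

```text
10.6667 [0.53066786 0.039504   0.11114606] [ 0.19130397 -0.33906431 -0.26683559] [0.00522476 0.00158523 0.08763606]
```

Call:
send_rows(
  moves=[
    {"slide":[0,0,0.03],"turn":0,"gripper":0},
    {"slide":[0,0,0.06],"turn":0,"gripper":0},
    {"slide":[0,0,0.08],"turn":0,"gripper":0},
    {"slide":[0,0,0.09],"turn":0,"gripper":0},
    {"slide":[0,0,0.09],"turn":0,"gripper":0},
  ],
)

```text
time_s: 11.08
tcp_pos: [0.5307, 0.0389, 0.098]
eef_rot: [180.0, 0.0, -20.4]
contact_force: [0.6, -0.6, 0.5]
gripper_width: 0.0002
gripper_force: 0.0
```

Call:
send_rows(
  moves=[
    {"slide":[0,0,0.01],"turn":0,"gripper":0},
    {"slide":[0,0,0.02],"turn":0,"gripper":0},
    {"slide":[0,0,0.03],"turn":0,"gripper":0},
    {"slide":[0,0,0.04],"turn":0,"gripper":0},
    {"slide":[0,0,0.04],"turn":0,"gripper":0},
  ],
)

```text
time_s: 11.5
tcp_pos: [0.5312, 0.039, 0.0926]
eef_rot: [-180.0, -0.0, -20.4]
contact_force: [-0.6, -0.3, 2.8]
gripper_width: 0.0005
gripper_force: 1.4
```

Call:
send_rows(
  moves=[
    {"slide":[0,0,0.01],"turn":0,"gripper":0},
    {"slide":[0,0,0.02],"turn":0,"gripper":0},
    {"slide":[0,0,0.027],"turn":0,"gripper":0},
    {"slide":[0,0,0.027],"turn":0,"gripper":0},
    {"slide":[0,0,0.027],"turn":0,"gripper":0},
  ],
)

```text
time_s: 11.92
tcp_pos: [0.5312, 0.039, 0.0885]
eef_rot: [-180.0, -0.0, -20.4]
contact_force: [-0.3, 0.6, 2.4]
gripper_width: 0.0006
gripper_force: 1.2
```

Call:
send_rows(
  moves=[
    {"slide":[0,0,0.006],"turn":0,"gripper":0},
    {"slide":[0,0,0.012],"turn":0,"gripper":0},
    {"slide":[0,0,0.015],"turn":0,"gripper":0},
    {"slide":[0,0,0.015],"turn":0,"gripper":0},
    {"slide":[0,0,0.015],"turn":0,"gripper":0},
  ],
)

```text
time_s: 12.33
tcp_pos: [0.5312, 0.039, 0.0864]
eef_rot: [-180.0, -0.0, -20.4]
contact_force: [0.4, -0.3, 5.2]
gripper_width: 0.0006
gripper_force: 2.6
```

Call:
send_rows(
  moves=[
    {"slide":[0,0,0.003],"turn":0,"gripper":0},
    {"slide":[0,0,0.005],"turn":0,"gripper":0},
    {"slide":[0,0,0.005],"turn":0,"gripper":0},
    {"slide":[0,0,0.005],"turn":0,"gripper":0},
    {"slide":[0,0,0.005],"turn":0,"gripper":0},
  ],
)

```text
time_s: 12.75
tcp_pos: [0.5312, 0.039, 0.0859]
eef_rot: [-180.0, -0.0, -20.4]
contact_force: [-0.9, 0.2, 6.5]
gripper_width: 0.0006
gripper_force: 3.4
```

Call:
send_rows(
  moves=[
    {"slide":[0,0,0.002],"turn":0,"gripper":0},
    {"slide":[0,0,0.002],"turn":0,"gripper":0},
    {"slide":[0,0,0.002],"turn":0,"gripper":0},
    {"slide":[0,0,0.002],"turn":0,"gripper":0},
    {"slide":[0,0,0.002],"turn":0,"gripper":0},
  ],
)

```text
time_s: 13.17
tcp_pos: [0.5313, 0.039, 0.0856]
eef_rot: [-180.0, -0.0, -20.4]
contact_force: [-0.2, -1.1, 7.0]
gripper_width: 0.0003
gripper_force: 3.7
```

Call:
send_rows(
  moves=[
    {"slide":[0,0,-0.05],"turn":0,"gripper":0},
    {"slide":[0,0,-0.2],"turn":0,"gripper":0},
    {"slide":[0,0,-0.4],"turn":0,"gripper":0},
    {"slide":[0,0,-0.6],"turn":0,"gripper":0},
    {"slide":[0,0,-0.8],"turn":0,"gripper":0},
  ],
)

```text
time_s: 13.58
tcp_pos: [0.5302, 0.0387, 0.2062]
eef_rot: [179.9, 0.1, -20.4]
contact_force: [1.0, 0.1, 0.0]
gripper_width: 0.0002
gripper_force: 0.0
```

Call:
send_rows(
  moves=[
    {"slide":[-0.06,-0.2,0],"turn":0,"gripper":0},
    {"slide":[-0.1,-0.4,0],"turn":0,"gripper":0},
    {"slide":[-0.15,-0.6,0],"turn":0,"gripper":0},
    {"slide":[-0.2,-0.8,0],"turn":0,"gripper":0},
    {"slide":[-0.25,-1.0,0],"turn":0,"gripper":0},
  ],
)

```text
time_s: 14.0
tcp_pos: [0.5475, 0.1937, 0.2052]
eef_rot: [180.0, 0.0, -20.4]
contact_force: [0.8, 0.2, 0.5]
gripper_width: 0.0006
gripper_force: 0.0
```

Call:
send_rows(
  moves=[
    {"slide":[-0.06,-0.2,0],"turn":0,"gripper":0},
    {"slide":[-0.1,-0.4,0],"turn":0,"gripper":0},
    {"slide":[-0.15,-0.6,0],"turn":0,"gripper":0},
    {"slide":[-0.2,-0.8,0],"turn":0,"gripper":0},
    {"slide":[-0.25,-1.0,0],"turn":0,"gripper":0},
  ],
)

```text
time_s: 14.42
tcp_pos: [0.5646, 0.3475, 0.2048]
eef_rot: [179.9, 0.1, -20.4]
contact_force: [0.4, -0.0, -0.2]
gripper_width: 0.0008
gripper_force: 0.0
```

```bash
python3 - <<'E'
from h import *
s=get_state();print(s["time_s"],s["tcp_pos"],s["contact_force"])
for c in("side","top"):
    r=optics.capture(c)
    if c=="side": cv2.imwrite("pics/end.png",cv2.resize(r["img"][165:465,160:520,::-1],(720,600),interpolation=2))
    for n in["power_top","extract_top","pump_top","selector_nose"]:print(c,n,[(d["location"],round(d["p"],2)) for d in optics.look_for(c,n)][:1])
E
```

```text
14.4167 [0.56462096 0.34747857 0.20481676] [ 0.42831864 -0.01905967 -0.17098155]
side power_top [([0.7337, -0.1364, 0.0305], 0.6)]
side extract_top [([0.5402, 0.16, 0.0901], 0.95)]
side pump_top [([0.5339, 0.0322, 0.0908], 0.62)]
side selector_nose [([0.514, -0.2137, 0.0841], 0.95)]
top power_top [([0.5245, -0.0824, 0.0819], 0.9)]
top extract_top [([0.5373, 0.1619, 0.0886], 0.76)]
top pump_top [([0.5289, 0.0374, 0.094], 0.68)]
top selector_nose [([0.5165, -0.2035, 0.08], 0.62)]
```

View pics/end.png

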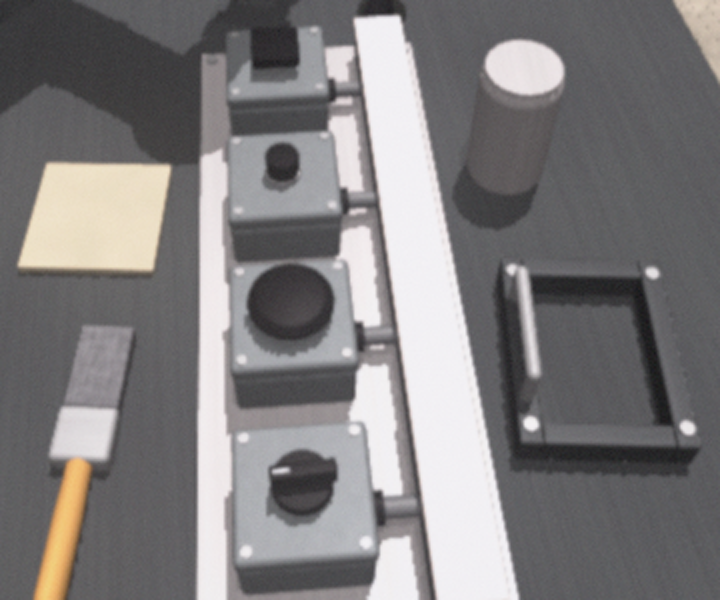

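All three heads, at crop (275,45), (282,160) and (290,300), sit visibly lower than before. The selector and the loose things haven't moved. I'm handing in.

```bash
python3 -c "
from plant import order
print(order.close_job())"
```

```text
the job is handed in; nothing more can be done
None
```

I pressed the power, extraction and pump buttons fully in, in that order, with peak forces of about 7 to 8 N, left everything else as it was, and handed the job in at about 15 s; no verdict came back.

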